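# Sweep the leftover heat sinks into the parts bay

## Task

Clear the test bench: with the fingers, sweep the three loose heat sinks along the bench top and through the open front of the blue parts bay, until all three lie wholly inside it. Only push them - do not lift any of them off the bench - and leave the small white bottle and the circuit module where they stand.

Things in the scene. Friction and masses are not known exactly. Their poses are not given: they have to be found in the camera images.
- sink1: silver-grey finned aluminium heat sink, a loose block 26 x 26 mm and 14 mm high, about 22 g, lying on the bench, fins up. Origin at the centre of the block (7 mm above the bench). It slides and turns freely when pushed on a side.
- sink2: silver-grey finned aluminium heat sink, a loose block 26 x 26 mm and 14 mm high, about 22 g, lying on the bench, fins up. Origin at the centre of the block (7 mm above the bench). It slides and turns freely when pushed on a side.
- sink3: silver-grey finned aluminium heat sink, a loose block 26 x 26 mm and 14 mm high, about 22 g, lying on the bench, fins up. Origin at the centre of the block (7 mm above the bench). It slides and turns freely when pushed on a side.
- bay: blue open-fronted parts bay fixed to the bench: back and two side walls 30 mm high, 6 mm thick; no front wall or sill, light blue floor level with the bench. Origin on the bench. In its frame the open front edge is at x = -55 mm, inner face of the back wall x = +50, inner faces of the side walls y = +75 and -75. Turned up to 17 degrees; its front (-x) faces roughly the robot.
- fixture: black board-test fixture fixed to the bench, an obstacle: base 130 (its x) x 120 (its y) x 45 mm high, with a steel clamp block and a red handle on top up to 82 mm above the bench. Origin at the centre of its underside. It stands beside the bay, to the left or to the right of it.
- bottle: small white round bottle with a red cap, loose, 40 mm in diameter and 85 mm tall, standing upright. Origin at the centre of its underside. To be left alone.
- module: loose circuit module in a clear plastic case, 70 (its x) x 50 (its y) x 28 mm with a green board and small parts on top (37 mm in all). Origin at the centre of its underside. To be left alone.

How it is judged:
By the outcome, as a careful person would: the job done as asked, in the order asked, and still so for the second after the job is handed in, with the robot touching nothing.
It also fails if it takes over 72 s, if anything falls off the work surface, if the arm or the gripper's body presses on something with over 40 N, if the wrist force passes 120 N, or if a joint passes its speed limit or range.

## Robot

A 6-joint arm with a two-finger parallel gripper is mounted at the origin on the work surface. World frame = base frame: x ahead of the robot, y to its left, z up, the work surface at z = 0. Lengths are in mm, angles in rad, forces in N, time in s.
With the tool pointing down it reaches from about 350 to 875 mm from the base axis. Payload 4.2 kg.
Tool frame: the origin (TCP) lies between the finger pads; the fingertips stand 11 mm ahead of it and the grasp point (between the pads) lies 8 mm behind it; z points along the fingers, y is the direction in which the jaws open and shut (so a half turn about z gives the same grasp; the last joint's range is limited). The gripper opens to 85 mm and grips with 20 to 120 N. Pads are 22 mm wide; open, the fingers measure 114 mm over their backs; the gripper's body (76 mm by 85 mm) begins 54 mm behind the grasp point. The pads swing forward as they close: fully open they stand 13 mm farther back than shut.
Start: joints at [-0.949, 0.385, 0.008, 0, -1.194, -0.259], TCP at [221.822, -584.289, 242.312] pointing down, gripper open.
Joint ranges: [-3.14, 3.14], [-1.21, 2.06], [-1.07, 1.41], [-3.16, 2.05], [-2.99, -0.16], [-3.1, 3.1]. Speed limits (rad/s): [2.79, 2.79, 3.14, 3.14, 3.14, 3.14].

## Interface

Orientations are given as a unit quaternion [x, y, z, w].
In Python, from bench import * gives the robot as it stands.
- The arm moves only by the tool servo_tool, never from a script. Its argument "rows" is a list of rows, each a list of 7 numbers: the opening, from 0 (shut) to 1 (fully open), then the shift along the tool's x, y, z in cm, then the turn, a rotation vector about the tool's x, y, z in degrees. A call has 1 to 12 rows; each row shifts and turns the commanded pose from where the row before left it, along the tool's axes as they then stand; what a row does not reach is not made up. A row lasts 1/10 s, in which the tool goes at most 50 mm and 8.59 degrees, less where a joint would pass 70% of its speed; a pose out of reach is approached as far as the arm can. A call is refused whole if a number of a shift passes 5 or a number of a turn 8.59, either way. A call with a gripper value outside its range is refused whole. The fingers move at their own pace and stop on an object; the grip force is fixed at half the most. Time passes only in rows, so rows that do not move let the fingers close. It gives the time, the measured TCP pose, the force and the opening at its end, in the units of the state.
- read_state(): the state, without advancing time (a new reading comes with each control period).
- get_image(name): name is "scene" or "top" or "wrist"; returns a dict with "image" (480x640x3 uint8, red, green, blue), "mtx" (3x3 intrinsics, pixels), "extrinsics" (4x4, takes a point from camera to world coordinates). Camera axes: x right, y up, looking along -z (the intrinsics and any distortion apply to the point x, -y, -z); pixel columns grow to the right and rows downward; lengths in mm; the calibration is good to about 2 mm. A picture is of the moment at which its call begins. There is no depth.
- job_done(): hands the job in, once; it reports no verdict.
The state is a dict: "clock": time; "joints": joint angles; "joint_vel": joint speeds; "joint_efforts": joint torques, N m; "position": TCP position; "ee_rot": TCP orientation; "contact_force": force on the tool from outside, world axes, zero at the start; "wrist_torque": the same for the moment, N m; "gripper_width": finger opening in mm.
Only numpy, scipy, OpenCV 4.12 (cv2) and the standard library are available. Lean on these libraries where they do the work, as an engineer would, in place of code of your own. Each camera call takes 0.05 s, during which the arm holds its last target. There are 200 camera calls.

## Working session

There is one attempt and no reset: what is moved stays moved. The work goes in short steps, Python scripts to look and compute and a tool call to move; the robot and the scene stay as the last step left them, time stands still between calls to the robot, and variables do not carry over. Pictures are saved under pics/ and viewed, about 8 in all and at most 12, crops included, and the job is handed in when it is done.

Besides the shell and the picture viewer there is one more tool, called after ">>>" as name([rows], argument=value, ...), one row to a line, values as JSON. servo_tool: Moves the arm, as the interface text tells. Its arguments: {"type":"object","properties":{"rows":{"type":"array","items":{"type":"array","items":{"type":"number"}}}},"required":["rows"]}

```bash
mkdir -p pics; ls
python3 - <<'E'
from bench import *
import cv2,numpy as np
s=read_state();print(s)
for n in("top","scene"):
    d=get_image(n);cv2.imwrite(f"pics/{n}0.png",d["image"][...,::-1]);print(n,d["mtx"],d["extrinsics"],[k for k in d])
E
```

```text
pics
{'clock': 0.0, 'joints': array([-9.49394277e-01,  3.85566949e-01,  6.62161601e-03, -4.96372486e-04,
       -1.19402959e+00, -2.58638082e-01]), 'joint_vel': array([ 7.16743566e-04,  5.59394746e-04, -1.33176463e-03, -8.41219175e-05,
       -1.54703610e-03,  1.47351583e-03]), 'joint_efforts': array([-4.70505202e-04, -3.92289126e+01,  1.88393748e+01,  4.18629795e+00,
       -4.84386866e-03,  1.21503942e-05]), 'position': array([ 221.6231504 , -583.77779587,  241.21404545]), 'ee_rot': array([-1.80298884e-01,  9.83611241e-01,  1.08379353e-03, -2.55289579e-04]), 'contact_force': array([-0.13666155, -0.5013848 ,  0.08634344]), 'wrist_torque': array([0.0345409 , 0.04905225, 0.03893371]), 'gripper_width': 85.3455825357094}
top [[452.62092556   0.         320.05337451]
 [  0.         452.62092556 242.58290981]
 [  0.           0.           1.        ]] [[ 3.49881254e-03  9.91665808e-01 -1.28789302e-01  4.17371117e+02]
 [-9.99989997e-01  3.11079812e-03 -3.21381827e-03 -1.58441848e+00]
 [-2.78639617e-03  1.28799259e-01  9.91666772e-01  8.38116522e+02]
 [ 0.00000000e+00  0.00000000e+00  0.00000000e+00  1.00000000e+00]] ['image', 'mtx', 'extrinsics']
scene [[558.70843066   0.         316.45436991]
 [  0.         558.70843066 239.14621634]
 [  0.           0.           1.        ]] [[ 3.93857876e-01 -7.77967236e-01  4.89533403e-01  9.88387413e+02]
 [ 9.19131205e-01  3.38316043e-01 -2.01841726e-01 -1.89939423e+02]
 [-8.59075445e-03  5.29442380e-01  8.48302402e-01  8.39344693e+02]
 [ 0.00000000e+00  0.00000000e+00  0.00000000e+00  1.00000000e+00]] ['image', 'mtx', 'extrinsics']
```

View pics/top0.png

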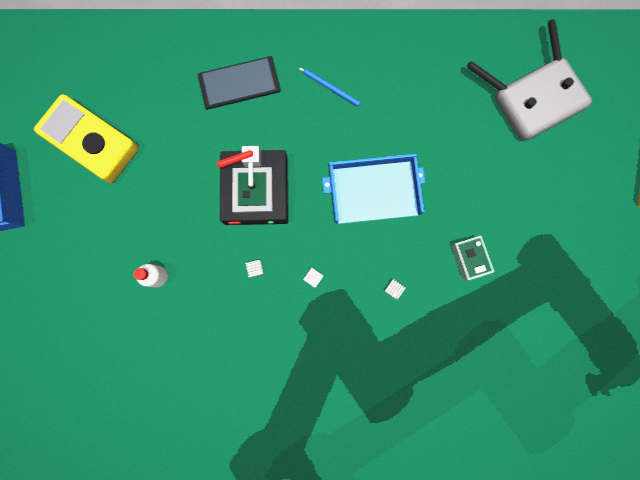

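View pics/scene0.png

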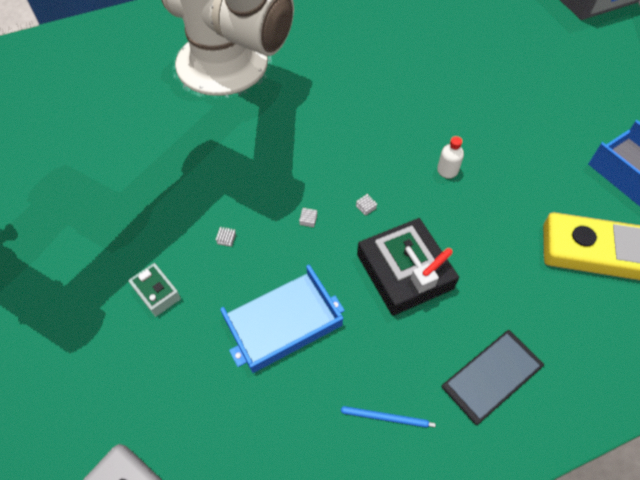

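Top view: the sinks are near (254,268), (313,277) and (395,289). The bay is centred at (376,190) with its front edge around row 220. The fixture is at (254,187), the bottle at (150,275) and the module at (473,257).

```bash
cat > h.py <<'E'
from bench import *
import cv2,numpy as np
def ray(d,px,z):
    px=np.atleast_2d(px).astype(float);K=d["mtx"];E=d["extrinsics"]
    v=np.c_[(px[:,0]-K[0,2])/K[0,0],-(px[:,1]-K[1,2])/K[1,1],-np.ones(len(px))]@E[:3,:3].T
    o=E[:3,3];return o+v*((z-o[2])/v[:,2])[:,None]
def blobs(m,amin,amax):
    c,_=cv2.findContours(m.astype(np.uint8),cv2.RETR_EXTERNAL,cv2.CHAIN_APPROX_NONE)
    return [k for k in c if amin<cv2.contourArea(k)<amax]
def rect(d,k,z):
    p=ray(d,k.reshape(-1,2),z)[:,:2].astype(np.float32);return cv2.minAreaRect(p)
def sinks(d,amin=60,amax=500):
    h=cv2.cvtColor(d["image"],cv2.COLOR_RGB2HSV);m=(h[...,1]<70)&(h[...,2]>90)
    return [(rect(d,k,14 if True else 7),k.reshape(-1,2).mean(0)) for k in blobs(m,amin,amax)]
E
python3 - <<'E'
from h import *
np.set_printoptions(precision=1,suppress=True)
for n in("top","scene"):
    d=get_image(n);print(n)
    for r,c in sinks(d):print(np.round(c),[np.round(x,1) for x in r])
    h=cv2.cvtColor(d["image"],cv2.COLOR_RGB2HSV)
    m=(h[...,0]>90)&(h[...,0]<112)&(h[...,1]>30)&(h[...,1]<160)&(h[...,2]>150)
    for k in blobs(m,1500,20000):
        p=cv2.approxPolyDP(k,6,True).reshape(-1,2);print("floor",p.tolist(),ray(d,p,0)[:,:2].tolist(),rect(d,k,0))
    m=(h[...,2]<60)&(h[...,1]<120)
    for k in blobs(m,1500,9000):
        p=cv2.approxPolyDP(k,6,True).reshape(-1,2);print("dark",p.tolist(),np.round(ray(d,p,45)[:,:2]).tolist())
E
```

```text
top
[395. 289.] [array([ 440.2, -134.2]), array([28.3, 27.8]), np.float64(53.8)]
[313. 277.] [array([460.8,  13.6]), array([27.3, 27.2]), np.float64(54.8)]
[151. 275.] [array([463.1, 306.9]), array([54.1, 40.7]), np.float64(79.0)]
[254. 268.] [array([477.4, 121.2]), array([27.6, 28.1]), np.float64(14.3)]
floor [[410, 161], [331, 166], [338, 223], [416, 215]] [[683.965139163817, -170.1993178369212], [673.7142109846899, -19.250363263499146], [563.4017623762306, -32.43502453604737], [579.1043639620318, -179.1629623289494]] ((626.3379516601562, -100.55896759033203), (111.27801513671875, 153.8411407470703), 6.0174241065979)
scene
[225. 236.] [array([ 442.9, -137.6]), array([31., 35.]), np.float64(56.2)]
[308. 217.] [array([463. ,  10.7]), array([29.6, 36.9]), np.float64(55.0)]
[366. 204.] [array([479.4, 117.9]), array([35. , 33.1]), np.float64(14.6)]
[630. 153.] [array([576.5, 638.6]), array([61. , 46.5]), np.float64(11.8)]
[611.   4.] [array([181.6, 893.4]), array([ 32.2, 109.6]), np.float64(0.5)]
[276.  10.] [array([-106.8,  167.3]), array([26.5, 87. ]), np.float64(46.1)]
floor [[307, 274], [224, 314], [251, 365], [335, 320]] [[561.9770640187195, -32.59940493087538], [576.4221558525885, -185.89854090305212], [675.3939271462818, -174.34824601828709], [658.2801408813201, -23.567053797864105]] ((617.8196411132812, -103.85581970214844), (101.0111083984375, 155.2176055908203), 5.928615570068359)
```

>>> servo_tool([
  [0.15,0,0,0,0,0,7],
  [0.15,0,0,0,0,0,7],
  [0.15,0,0,0,0,0,6.8],
  [0.15,-1.4,3.7,1.4,0,0,0],
  [0.15,-1.4,3.7,1.4,0,0,0],
  [0.15,-1.4,3.7,1.4,0,0,0],
  [0.15,-1.4,3.7,1.4,0,0,0],
  [0.15,-1.4,3.7,1.4,0,0,0],
  [0.15,-1.4,3.7,1.4,0,0,0],
  [0.15,-1.4,3.7,1.4,0,0,0],
  [0.15,-1.4,3.7,1.4,0,0,0],
  [0.15,-1.4,3.7,1.4,0,0,0],
])

```text
clock: 1.4
position: [348.3, -249.9, 116.0]
ee_rot: [0.0, 1.0, -0.0, 0.0]
contact_force: [0.5, -0.5, -0.2]
gripper_width: 12.8
```

>>> servo_tool([
  [0.15,-1.2,2.9,2,0,0,0],
  [0.15,-1.2,2.9,2,0,0,0],
  [0.15,-1.2,2.9,2,0,0,0],
  [0.15,-1.0,2.6,2,0,0,0],
  [0.15,0,0,0.5,0,0,0],
  [0.15,0,0,0.4,0,0,0],
  [0.15,0,0,0.3,0,0,0],
  [0.15,0,0,0,0,0,0],
])

```text
clock: 2.2
position: [393.7, -139.0, 24.4]
ee_rot: [0.001, 1.0, 0.0, 0.0]
contact_force: [-0.6, -0.1, -1.4]
gripper_width: 13.2
```

Run:
```python
from h import *
d=get_image("scene");s=read_state();print(s["position"],s["contact_force"])
cv2.imwrite("pics/s1.png",cv2.resize(d["image"][120:330,100:380,::-1],None,fx=2.8,fy=2.8))
for r,c in sinks(d):print(np.round(c),np.round(r[0]))
```

```text
[ 393.82031889 -139.01268836   24.61062572] [ 0.16870346  0.15087677 -0.66712488]
[225. 236.] [ 443. -138.]
[308. 217.] [463.  11.]
[366. 204.] [479. 118.]
[174. 190.] [ 308. -193.]
[630. 153.] [577. 639.]
[610.   4.] [182. 893.]
```

View pics/s1.png

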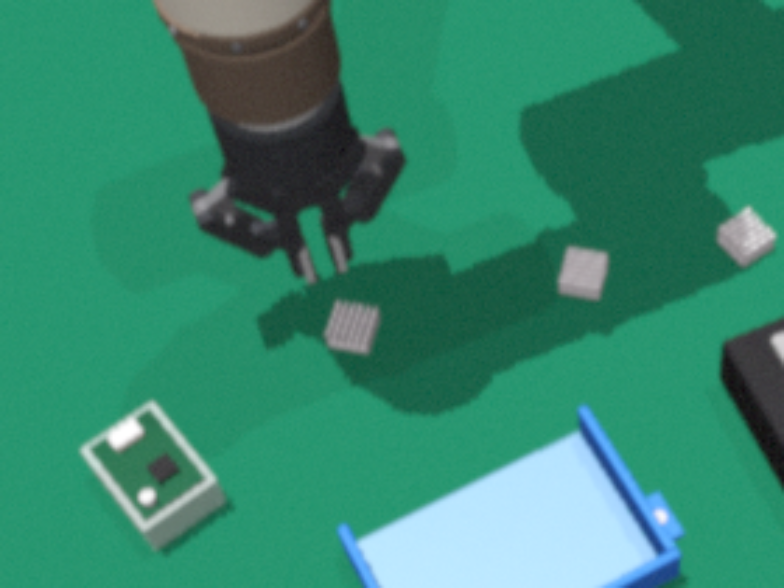

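Scene crop: the fingertips are at (310,280) and (342,268), just behind sink 1 at (352,327), and all three sinks are untouched. Next I lower and start pushing.

>>> servo_tool([
  [0.15,0,0.2,0.4,0,0,0],
  [0.15,0,0,0.4,0,0,0],
  [0.15,0,0,0.1,0,0,0],
  [0.15,-1,0,0,0,0,0],
  [0.15,-1,0,0,0,0,0],
  [0.15,-1,0,0,0,0,0],
  [0.15,-1,0,0,0,0,0],
  [0.15,-1,0,0,0,0,0],
  [0.15,-1,0,0,0,0,0],
  [0.15,-1,0,0,0,0,0],
  [0.15,0,0,0,0,0,0],
])

```text
clock: 3.35
position: [465.9, -136.3, 15.4]
ee_rot: [-0.0, 1.0, -0.0, 0.001]
contact_force: [0.3, -0.1, 0.8]
gripper_width: 13.0
```

Run:
```python
from h import *
d=get_image("scene");s=read_state();print(s["position"],s["contact_force"])
cv2.imwrite("pics/s2.png",cv2.resize(d["image"][120:330,100:380,::-1],None,fx=2.8,fy=2.8))
for r,c in sinks(d):print(np.round(c),np.round(r[0]),np.round(r[1]),r[2])
```

```text
[ 464.61937774 -136.28692226   15.20406607] [0.31095813 0.24214334 0.02434193]
[233. 253.] [ 483. -135.] [35. 60.] 79.87151336669922
[189. 227.] [ 400. -188.] [20. 28.] 3.5032074451446533
[308. 217.] [463.  11.] [29. 38.] 55.98829650878906
[366. 204.] [479. 118.] [35. 33.] 14.587702751159668
[630. 153.] [577. 639.] [61. 47.] 11.737051963806152
[611.   3.] [182. 895.] [112.  32.] 89.2193832397461
```

View pics/s2.png

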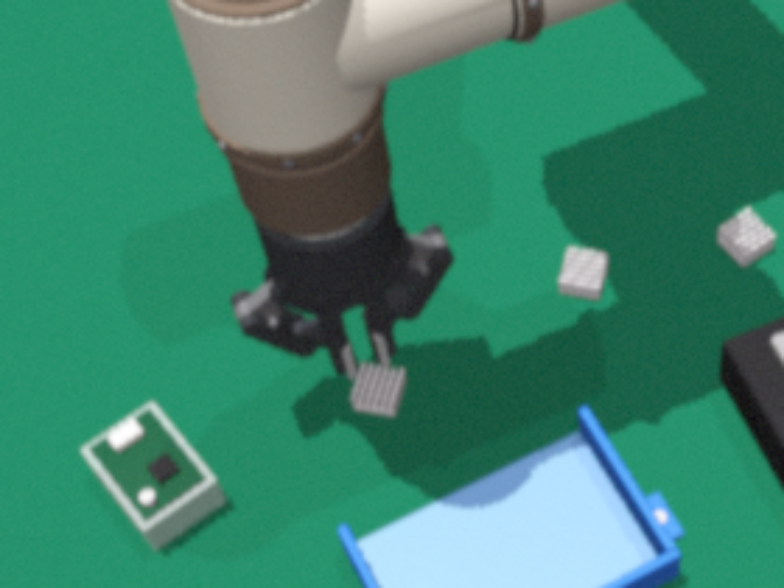

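The sink, at crop (378,390), rides with one corner seated between the two fingertips, which is stable. I'll keep pushing it straight into the bay.

>>> servo_tool([
  [0.15,-1.2,0,0,0,0,0],
  [0.15,-1.4,0,0,0,0,0],
  [0.15,-1.4,0,0,0,0,0],
  [0.15,-1.4,0,0,0,0,0],
  [0.15,-1.4,0,0,0,0,0],
  [0.15,-1.4,0,0,0,0,0],
  [0.15,-1.4,0,0,0,0,0],
  [0.15,-1.4,0,0,0,0,0],
  [0.15,-1.4,0,0,0,0,0],
  [0.15,-1.4,0,0,0,0,0],
  [0.15,-1.2,0,0,0,0,0],
  [0.15,-0.5,0,0,0,0,0],
])

```text
clock: 4.6
position: [620.2, -136.4, 15.2]
ee_rot: [0.0, 1.0, -0.0, 0.0]
contact_force: [-0.6, 0.3, -0.0]
gripper_width: 12.8
```

>>> servo_tool([
  [0.15,2,0,0,0,0,0],
  [0.15,2,0,-1,0,0,0],
  [0.15,2,0,-2.5,0,0,0],
  [0.15,2,0,-2.5,0,0,0],
])

```text
clock: 5.0
position: [537.5, -136.4, 75.3]
ee_rot: [0.0, 1.0, -0.0, -0.001]
contact_force: [0.5, -0.2, 0.6]
gripper_width: 12.8
```

Run:
```python
from h import *
d=get_image("scene");s=read_state();print(s["position"],s["contact_force"])
cv2.imwrite("pics/s3.png",cv2.resize(d["image"][120:390,100:480,::-1],None,fx=2.1,fy=2.1))
for r,c in sinks(d):print(np.round(c),np.round(r[0]),np.round(r[1]),r[2])
```

```text
[ 536.61243604 -136.55162266   79.58459558] [-3.62919758  0.78605865  2.53649249]
[195. 243.] [ 438. -187.] [25. 30.] 0.3961440920829773
[265. 218.] [435. -61.] [19. 21.] 5.504080772399902
[308. 217.] [463.  11.] [29. 38.] 55.98829650878906
[366. 204.] [479. 118.] [35. 33.] 14.587702751159668
[630. 153.] [576. 639.] [61. 46.] 11.736804962158203
[611.   3.] [181. 894.] [ 34. 107.] 1.1997636556625366
```

View pics/s3.png

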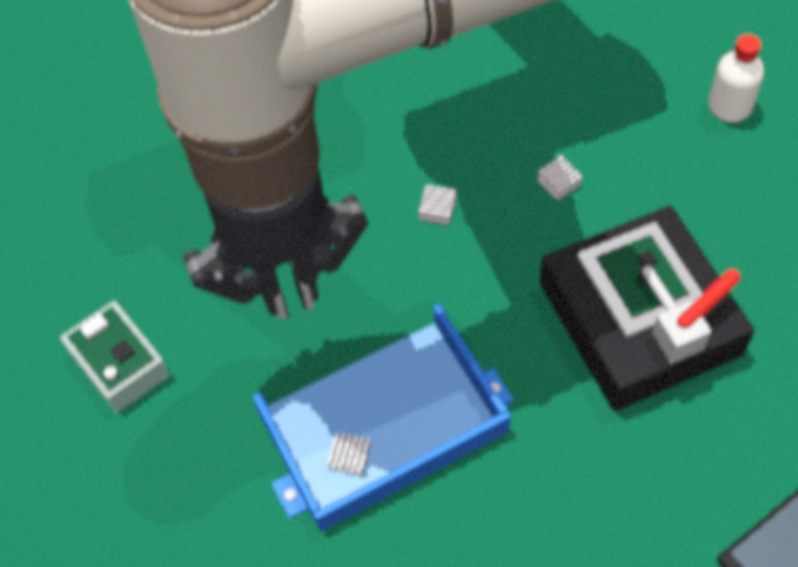

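Sink 1, at crop (350,453), now lies well inside the bay. Sinks 2 and 3, at (438,203) and (560,177), are undisturbed. I'll go round to sink 2 and push it at about -66° to the front of the bay.

>>> servo_tool([
  [0.15,1.9,3.7,0,0,0,0],
  [0.15,1.9,3.7,0,0,0,0],
  [0.15,1.9,3.7,0,0,0,0],
  [0.15,1.9,3.7,0,0,0,0],
  [0.15,1.9,3.8,0,0,0,0],
  [0.15,0,0,0.5,0,0,8.5],
  [0.15,0,0,0.5,0,0,8.5],
  [0.15,0,0,0.5,0,0,8.5],
  [0.15,0,0,0.5,0,0,8.5],
  [0.15,0,0,0.5,0,0,8.5],
  [0.15,0,0,0.5,0,0,8.5],
  [0.15,0,0,0.5,0,0,8.5],
])

```text
clock: 6.25
position: [444.0, 49.7, 40.2]
ee_rot: [0.499, 0.867, 0.0, 0.0]
contact_force: [0.4, -0.3, -0.3]
gripper_width: 13.4
```

>>> servo_tool([
  [0.15,0,0,0.5,0,0,6.5],
  [0.15,0,0,0.4,0,0,0],
  [0.15,0,0,0,0,0,0],
])

```text
clock: 6.55
position: [447.6, 39.9, 29.6]
ee_rot: [0.539, 0.842, 0.008, -0.012]
contact_force: [-0.1, 0.5, 0.4]
gripper_width: 12.8
```

Run:
```python
from h import *
from scipy.spatial.transform import Rotation as R
s=read_state();print(s["position"],s["joints"].round(2));print(R.from_quat(s["ee_rot"]).as_matrix().round(3))
d=get_image("top")
for r,c in sinks(d):print(np.round(c),np.round(r[0]),np.round(r[1]),r[2])
d=get_image("scene")
for r,c in sinks(d):print(np.round(c),np.round(r[0]),np.round(r[1]),r[2])
```

```text
[447.61291121  39.85453233  29.59803748] [ 0.43  0.39 -0.64 -0.06 -0.54 -3.1 ]
[[-0.418  0.908 -0.011]
 [ 0.908  0.418  0.026]
 [ 0.028  0.001 -1.   ]]
[308. 217.] [462.  11.] [29. 39.] 55.98829650878906
[366. 205.] [480. 118.] [34. 33.] 14.587702751159668
[341. 185.] [420.  94.] [37. 10.] 14.279634475708008
[630. 153.] [576. 639.] [62. 46.] 11.507580757141113
[610.   4.] [182. 893.] [112.  34.] 89.21418762207031
```

Joint 6 has hit its -3.1 limit, so I'll turn the tool half a turn the other way and push with the opposite side.

>>> servo_tool([
  [0.15,0,0,-1,0,0,-8.5],
  [0.15,0,0,0,0,0,-8.5],
  [0.15,0,0,0,0,0,-8.5],
  [0.15,0,0,0,0,0,-8.5],
  [0.15,0,0,0,0,0,-8.5],
  [0.15,0,0,0,0,0,-8.5],
  [0.15,0,0,0,0,0,-8.5],
  [0.15,0,0,0,0,0,-8.5],
  [0.15,0,0,0,0,0,-8.5],
  [0.15,0,0,0,0,0,-8.5],
  [0.15,0,0,0,0,0,-8.5],
  [0.15,0,0,0,0,0,-8.5],
])

```text
clock: 7.85
position: [447.9, 40.2, 40.4]
ee_rot: [-0.319, 0.948, 0.014, -0.0]
contact_force: [-0.7, -0.5, -1.4]
gripper_width: 13.0
```

>>> servo_tool([
  [0.15,0,0,0,0,0,-8.5],
  [0.15,0,0,0,0,0,-8.5],
  [0.15,0,0,0,0,0,-8.5],
  [0.15,0,0,0,0,0,-8.5],
  [0.15,0,0,0,0,0,-8.5],
  [0.15,0,0,0,0,0,-8.5],
  [0.15,0,0,0,0,0,-8.5],
  [0.15,0,0,0,0,0,-8.5],
  [0.15,0,0,0,0,0,-8.5],
  [0.15,0,0,0,0,0,0],
])

```text
clock: 8.85
position: [447.9, 40.2, 40.3]
ee_rot: [0.835, -0.55, -0.011, -0.008]
contact_force: [-0.9, 0.1, -0.2]
gripper_width: 12.5
```

```bash
cat > st.py <<'E'
from h import *
from scipy.spatial.transform import Rotation as R
s=read_state();M=R.from_quat(s["ee_rot"]).as_matrix()
print(s["position"].round(1),s["joints"].round(2),s["contact_force"].round(1),"x-axis yaw",np.degrees(np.arctan2(M[1,0],M[0,0])).round(1),"z",M[:,2].round(3))
for n in("top","scene"):
    d=get_image(n)
    for r,c in sinks(d):
        if r[0][1]<250 and r[0][0]>300 : print(n,np.round(c),np.round(r[0]),np.round(r[1]),round(r[2]))
E
python3 st.py
```

```text
[447.9  40.2  40.3] [ 0.43  0.37 -0.64 -0.05 -0.56  0.02] [-0.9  0.1 -0.2] x-axis yaw -66.7 z [-0.01   0.026 -1.   ]
scene [308. 217.] [462.  11.] [29. 39.] 56
scene [366. 204.] [480. 118.] [34. 33.] 15
scene [340. 181.] [413.  97.] [39. 10.] 11
```

>>> servo_tool([
  [0.15,-1.2,-0.2,0,0,1.6,0],
  [0.15,0,0,1.3,0,0,0],
  [0.15,0,0,1.2,0,0,0],
  [0.15,0.8,0,0,0,0,0],
  [0.15,1,0,0,0,0,0],
  [0.15,1.2,0,0,0,0,0],
  [0.15,1.4,0,0,0,0,0],
  [0.15,1.4,0,0,0,0,0],
  [0.15,1.4,0,0,0,0,0],
  [0.15,1.4,0,0,0,0,0],
  [0.15,1,0,0,0,0,0],
  [0.15,0,0,0,0,0,0],
])

```text
clock: 10.15
position: [483.6, -37.9, 15.7]
ee_rot: [0.834, -0.552, 0.0, -0.001]
contact_force: [-1.3, -0.6, 0.1]
gripper_width: 12.4
```

```bash
python3 st.py
```

```text
[483.6 -37.9  15.7] [ 0.26  0.45 -0.6  -0.   -0.52  0.15] [-1.3 -0.6  0.1] x-axis yaw -67.0 z [ 0.002  0.001 -1.   ]
scene [277. 240.] [488. -55.] [38. 56.] 42
scene [306. 222.] [471.   4.] [35. 11.] 8
scene [366. 204.] [479. 118.] [35. 33.] 15
```

>>> servo_tool([
  [0.15,1,0,0,0,0,0],
  [0.15,1.4,0,0,0,0,0],
  [0.15,1.4,0,0,0,0,0],
  [0.15,1,0,0,0,0,0],
  [0.15,0,0,0,0,0,0],
  [0.15,-2,0,0,0,0,0],
  [0.15,-3,0,-2.5,0,0,0],
  [0.15,-4,0,-2,0,0,0],
  [0.15,0,0,0,0,0,0],
])

```text
clock: 11.15
position: [466.5, 5.0, 62.6]
ee_rot: [0.836, -0.548, 0.001, -0.002]
contact_force: [0.4, 0.2, 0.6]
gripper_width: 13.0
```

```bash
python3 st.py
```

```text
[466.5   5.   62.6] [ 0.36  0.35 -0.6  -0.   -0.62  0.05] [0.4 0.2 0.6] x-axis yaw -66.5 z [ 0.005  0.002 -1.   ]
top [377. 251.] [ 510. -104.] [28. 28.] 50
scene [255. 262.] [ 512. -107.] [32. 35.] 49
scene [366. 204.] [479. 118.] [35. 33.] 14
scene [326. 188.] [417.  66.] [41. 11.] 9
```

>>> servo_tool([
  [0.15,3.5,1.5,0,0,0,0],
  [0.15,3.6,1.4,0,0,0,0],
  [0.15,3.6,1.5,0,0,0,0],
  [0.15,0,0,0,0,0,-8.1],
  [0.15,0,0,0,0,0,-8.1],
  [0.15,0,0,0,0,0,-8.1],
  [0.15,0,0,0,0,0,-8.1],
  [0.15,0,0,0,0,0,-8.1],
  [0.15,0,0,0,0,0,-8.1],
  [0.15,0,0,0,0,0,-8.1],
  [0.15,0,0,0,0,0,-8.1],
  [0.15,0,0,0,0,0,-8],
])

```text
clock: 12.45
position: [467.4, -114.8, 59.2]
ee_rot: [0.999, 0.054, -0.001, -0.0]
contact_force: [0.7, 0.4, -0.5]
gripper_width: 12.9
```

>>> servo_tool([
  [0.15,0,0,1.5,0,0,0],
  [0.15,0,0,1.5,0,0,0],
  [0.15,0,0,0,0,0,0],
])

```text
clock: 12.75
position: [466.0, -114.7, 27.8]
ee_rot: [0.999, 0.051, -0.003, -0.0]
contact_force: [-1.4, -0.3, -0.0]
gripper_width: 12.7
```

```bash
python3 st.py
```

```text
[ 466.  -114.7   27.8] [ 0.1   0.43 -0.59 -0.   -0.55  1.58] [-1.4 -0.3 -0. ] x-axis yaw 5.9 z [-0.006  0.001 -1.   ]
scene [255. 262.] [ 512. -107.] [31. 35.] 48
scene [203. 221.] [ 394. -165.] [19. 35.] 38
scene [366. 204.] [479. 118.] [35. 33.] 15
```

>>> servo_tool([
  [0.15,0,-0.4,0.6,0,0,0],
  [0.15,0,0,0.6,0,0,0],
  [0.15,0.8,0,0,0,0,0],
  [0.15,1,0,0,0,0,0],
  [0.15,1.2,0,0,0,0,0],
  [0.15,1.4,0,0,0,0,0],
  [0.15,1.4,0,0,0,0,0],
  [0.15,1.4,0,0,0,0,0],
  [0.15,1.4,0,0,0,0,0],
  [0.15,1.4,0,0,0,0,0],
  [0.15,1.4,0,0,0,0,0],
  [0.15,1.4,0,0,0,0,0],
])

```text
clock: 14.05
position: [596.6, -96.0, 18.5]
ee_rot: [0.999, 0.053, 0.001, -0.0]
contact_force: [-0.6, 0.8, -0.1]
gripper_width: 12.8
```

>>> servo_tool([
  [0.15,1.2,0,0,0,0,0],
  [0.15,0.6,0,0,0,0,0],
  [0.15,0,0,0,0,0,0],
  [0.15,-2,0,0,0,0,0],
  [0.15,-3,0,-2,0,0,0],
  [0.15,-4,0,-3,0,0,0],
  [0.15,-4,0,0,0,0,0],
  [0.15,0,0,0,0,0,0],
])

```text
clock: 14.85
position: [477.0, -108.5, 68.6]
ee_rot: [0.999, 0.051, -0.002, -0.001]
contact_force: [0.3, 1.1, 0.0]
gripper_width: 12.7
```

```bash
python3 st.py
python3 - <<'E'
from h import *
d=get_image("scene")
cv2.imwrite("pics/s4.png",cv2.resize(d["image"][120:390,100:480,::-1],None,fx=2.1,fy=2.1))
E
```

```text
[ 477.  -108.5   68.6] [ 0.11  0.37 -0.54 -0.   -0.67  1.57] [0.3 1.1 0. ] x-axis yaw 5.9 z [-0.004  0.002 -1.   ]
scene [205. 211.] [ 375. -155.] [21. 37.] 38
scene [366. 204.] [479. 118.] [35. 33.] 15
```

View pics/s4.png

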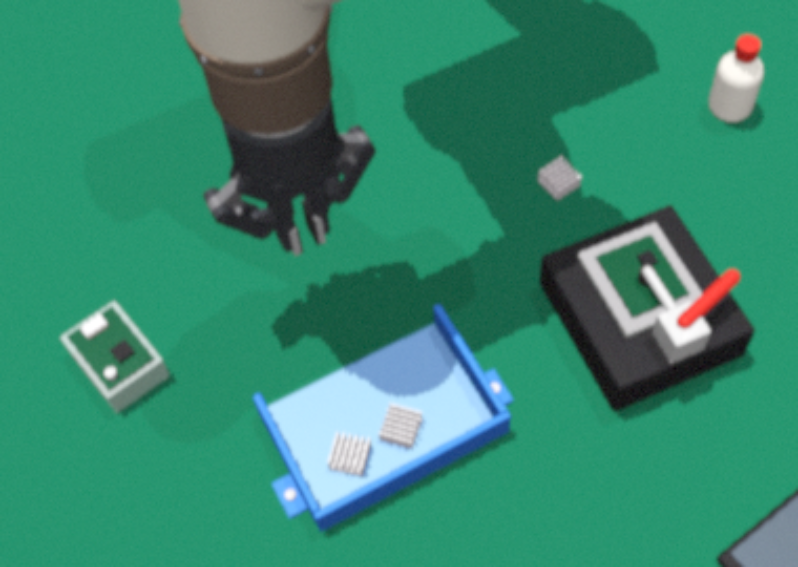

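Scene crop: sinks 1 and 2, at (350,453) and (402,425), are both inside the bay. Sink 3 at (560,177), the bottle and the module haven't moved. Now for sink 3.

>>> servo_tool([
  [0.15,0.3,-4.4,0,0,0,0],
  [0.15,0.3,-4.4,0,0,0,0],
  [0.15,0.4,-4.4,0,0,0,0],
  [0.15,0.3,-4.4,0,0,0,0],
  [0.15,0.3,-4.4,0,0,0,0],
  [0.15,0.4,-4.4,0,0,0,0],
  [0.15,0,0,0,0,0,8.3],
  [0.15,0,0,0,0,0,8.3],
  [0.15,0,0,0,0,0,8.3],
  [0.15,0,0,0,0,0,8.3],
  [0.15,0,0,0,0,0,8.3],
  [0.15,0,0,0,0,0,8.3],
])

```text
clock: 16.2
position: [476.7, 157.5, 68.0]
ee_rot: [0.927, -0.375, 0.0, -0.0]
contact_force: [0.9, 0.6, -0.2]
gripper_width: 12.7
```

>>> servo_tool([
  [0.15,0,0,0,0,0,8.3],
  [0.15,0,0,0,0,0,8.3],
  [0.15,0,0,0,0,0,8.3],
  [0.15,0,0,1.5,0,0,8.3],
  [0.15,0,0,1.5,0,0,0],
  [0.15,0,0,0,0,0,0],
])

```text
clock: 16.8
position: [475.4, 156.6, 36.5]
ee_rot: [0.783, -0.622, -0.001, 0.001]
contact_force: [0.0, -0.9, -0.5]
gripper_width: 12.8
```

```bash
python3 st.py
```

```text
[475.4 156.6  36.5] [ 0.64  0.44 -0.54 -0.   -0.6  -0.41] [ 0.  -0.9 -0.5] x-axis yaw -77.0 z [-0.003 -0.001 -1.   ]
top [227. 296.] [428. 167.] [29. 26.] 0
top [254. 268.] [477. 121.] [28. 28.] 14
scene [285. 339.] [ 666. -112.] [28. 24.] 55
scene [366. 204.] [479. 118.] [35. 33.] 15
scene [411. 174.] [450. 225.] [10. 40.] 88
```

>>> servo_tool([
  [0.15,0,0.5,1,0,0,0],
  [0.15,0,0,1,0,0,0],
  [0.15,0.6,0,0,0,0,0],
  [0.15,0.8,0,0,0,0,0],
  [0.15,1.2,0,0,0,0,0],
  [0.15,1.4,0,0,0,0,0],
  [0.15,1.4,0,0,0,0,0],
  [0.15,1.4,0,0,0,0,0],
  [0.15,1.4,0,0,0,0,0],
  [0.15,1.4,0,0,0,0,0],
  [0.15,1,0,0,0,0,0],
  [0.15,0,0,0,0,0,0],
])

```text
clock: 18.1
position: [494.9, 50.9, 18.3]
ee_rot: [0.782, -0.623, -0.0, -0.0]
contact_force: [-0.9, -0.1, -0.3]
gripper_width: 13.0
```

```bash
python3 st.py
```

```text
[494.9  50.9  18.3] [ 0.43  0.46 -0.56 -0.   -0.54 -0.2 ] [-0.9 -0.1 -0.3] x-axis yaw -77.1 z [ 0.     0.001 -1.   ]
top [296. 284.] [449.  44.] [27. 29.] 0
scene [284. 339.] [ 658. -114.] [19. 38.] 8
scene [326. 226.] [494.  31.] [43. 57.] 22
scene [356. 211.] [485.  95.] [39. 10.] 0
```

>>> servo_tool([
  [0.15,0.8,0,0.3,0,0,0],
  [0.15,1.2,0,0,0,0,0],
  [0.15,1.4,0,0,0,0,0],
  [0.15,1.4,0,0,0,0,0],
  [0.15,1.4,0,0,0,0,0],
  [0.15,1.4,0,0,0,0,0],
  [0.15,1.2,0,0,0,0,0],
  [0.15,0.8,0,0,0,0,0],
  [0.15,0,0,0,0,0,0],
  [0.15,-2,0,0,0,0,0],
  [0.15,-3,0,-3,0,0,0],
  [0.15,-4,0,-2,0,0,0],
])

```text
clock: 19.4
position: [496.1, 46.9, 66.1]
ee_rot: [0.782, -0.623, 0.0, -0.0]
contact_force: [1.8, 0.1, 0.6]
gripper_width: 12.5
```

```bash
python3 st.py
```

```text
[496.1  46.9  66.1] [ 0.42  0.38 -0.52 -0.   -0.67 -0.19] [1.8 0.1 0.6] x-axis yaw -77.1 z [ 0.  0. -1.]
top [297. 282.] [454.  44.] [32. 29.] 15
top [357. 245.] [519. -66.] [28. 27.] 12
scene [296. 332.] [656. -96.] [19. 73.] 6
scene [278. 259.] [522. -69.] [35. 31.] 12
scene [359. 193.] [450. 117.] [12. 42.] 87
```

>>> servo_tool([
  [0.15,3.7,1.3,0,0,0,0],
  [0.15,3.7,1.3,0,0,0,0],
  [0.15,3.7,1.3,0,0,0,0],
  [0.15,0,0,0,0,0,-8.4],
  [0.15,0,0,0,0,0,-8.4],
  [0.15,0,0,0,0,0,-8.4],
  [0.15,0,0,0,0,0,-8.4],
  [0.15,0,0,0,0,0,-8.4],
  [0.15,0,0,0,0,0,-8.4],
  [0.15,0,0,0,0,0,-8.4],
  [0.15,0,0,0,0,0,-8.4],
  [0.15,0,0,0,0,0,-8.4],
])

```text
clock: 20.7
position: [482.7, -70.6, 64.9]
ee_rot: [1.0, -0.009, -0.0, -0.0]
contact_force: [0.3, 0.5, -0.2]
gripper_width: 12.8
```

>>> servo_tool([
  [0.15,0,0,0,0,0,-8.4],
  [0.15,0,0,1.5,0,0,0],
  [0.15,0,0,1.5,0,0,0],
  [0.15,0,0,0,0,0,0],
])

```text
clock: 21.1
position: [481.3, -70.7, 33.5]
ee_rot: [0.998, 0.061, -0.002, -0.0]
contact_force: [-0.7, -0.3, -0.0]
gripper_width: 12.9
```

```bash
python3 st.py
```

```text
[481.3 -70.7  33.5] [ 0.19  0.43 -0.57 -0.   -0.58  1.51] [-0.7 -0.3 -0. ] x-axis yaw 7.0 z [-0.004  0.    -1.   ]
scene [278. 259.] [522. -69.] [35. 31.] 12
scene [233. 217.] [ 408. -113.] [20. 37.] 38
```

>>> servo_tool([
  [0.15,0,0.1,0.9,0,0,0],
  [0.15,0,0,0.8,0,0,0],
  [0.15,0.6,0,0,0,0,0],
  [0.15,0.8,0,0,0,0,0],
  [0.15,1.2,0,0,0,0,0],
  [0.15,1.4,0,0,0,0,0],
  [0.15,1.4,0,0,0,0,0],
  [0.15,1.4,0,0,0,0,0],
  [0.15,1.4,0,0,0,0,0],
  [0.15,1.4,0,0,0,0,0],
  [0.15,1.2,0,0,0,0,0],
  [0.15,0.8,0,0,0,0,0],
])

```text
clock: 22.4
position: [600.3, -57.1, 18.5]
ee_rot: [0.998, 0.061, 0.001, -0.0]
contact_force: [0.1, 0.2, 0.0]
gripper_width: 12.3
```

>>> servo_tool([
  [0.15,0,0,0,0,0,0],
  [0.15,-2,0,0,0,0,0],
  [0.15,-4,0,-1,0,0,0],
  [0.15,-4,0,-3,0,0,0],
  [0.15,-4,0,-3,0,0,0],
  [0.15,-4,0,-2,0,0,0],
  [0.15,0,0,0,0,0,0],
])

```text
clock: 23.1
position: [415.3, -80.0, 110.4]
ee_rot: [0.998, 0.061, 0.001, -0.001]
contact_force: [0.7, -1.0, -0.8]
gripper_width: 13.0
```

```bash
python3 st.py
python3 - <<'E'
from h import *
F=np.array([570.5,-107]);a=np.radians(6);Q=np.array([[np.cos(a),np.sin(a)],[-np.sin(a),np.cos(a)]])
for n in("top","scene"):
    d=get_image(n);h=cv2.cvtColor(d["image"],cv2.COLOR_RGB2HSV)
    m=((h[...,1]<60)&(h[...,2]>60)).astype(np.uint8)
    m=cv2.morphologyEx(m,cv2.MORPH_CLOSE,np.ones((3,3)))
    for k in blobs(m,60,900):
        r=rect(d,k,14)
        if 540<r[0][0]<720 and -200<r[0][1]<0:
            b=(cv2.boxPoints(r)-F)@Q.T
            print(n,np.round(r[0]),np.round(r[1]),"bay u",b[:,0].min().round(),b[:,0].max().round(),"v",b[:,1].min().round(),b[:,1].max().round())
    if n=="scene":cv2.imwrite("pics/s5.png",cv2.resize(d["image"][120:390,100:480,::-1],None,fx=2.1,fy=2.1))
E
```

```text
[415.3 -80.  110.4] [ 0.2   0.2  -0.65 -0.   -0.72  1.5 ] [ 0.7 -1.  -0.8] x-axis yaw 6.9 z [ 0.002  0.002 -1.   ]
top [631. -74.] [35. 72.] bay u 37.0 91.0 v -13.0 67.0
top [ 643. -134.] [28. 31.] bay u 48.0 90.0 v -55.0 -14.0
scene [ 643. -138.] [31. 32.] bay u 47.0 92.0 v -60.0 -16.0
scene [631. -75.] [39. 74.] bay u 35.0 92.0 v -16.0 66.0
```

View pics/s5.png

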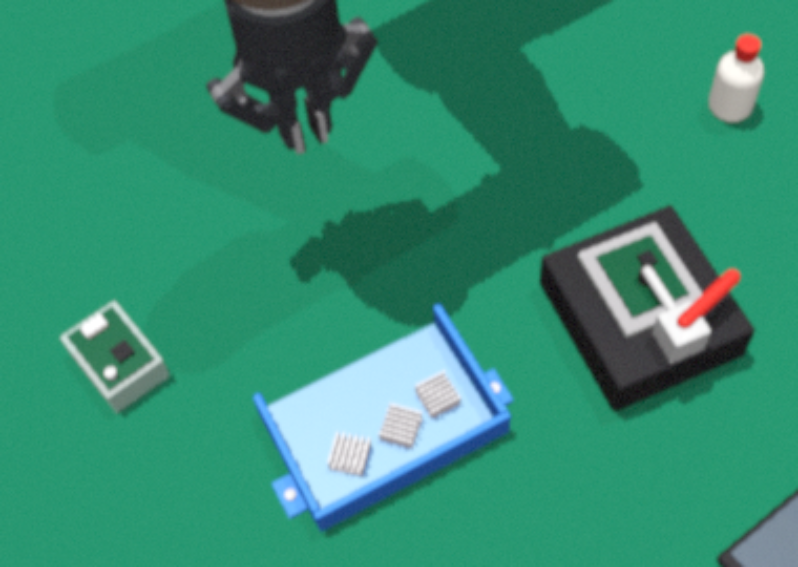

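Scene crop: all three sinks, at (350,453), (402,425) and (438,393), are well inside the bay. Their footprints run from 35 to 92 mm past the front edge, with the back wall at 105 mm. The bottle and module have not moved, and the arm is clear.

```bash
python3 -c "
from bench import *
print(job_done())"
```

```text
the job is handed in; nothing more can be done
None
```

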